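# Set the clamp knobs on their stringing-machine carriages

### The job

Pick the three aluminium clamp knobs out from among the white nylon supports and stand each one upright in the round seat made for its size on the blue carriages: the smallest knob in the smallest seat, the middle one in the middle seat, the largest in the largest, each flat on the seat's floor inside its collar. Set them down gently rather than dropping them, and leave the white supports, the red clock and the jar where they are.

Things in the scene. Friction and masses are not known exactly. Their poses are not given: they have to be found in the camera images.
- knob_s_center (a point): centre (half-way up) of the smallest bare-aluminium clamp knob: a plain upright cylinder of diameter 26 mm and height 54 mm, standing on its flat end on the bench, z axis along the cylinder; the straight side can be gripped from any direction
- knob_m_center (a point): centre (half-way up) of the middle bare-aluminium clamp knob: a plain upright cylinder of diameter 41 mm and height 58 mm, standing on its flat end on the bench, z axis along the cylinder; the straight side can be gripped from any direction
- knob_l_center (a point): centre (half-way up) of the largest bare-aluminium clamp knob: a plain upright cylinder of diameter 56 mm and height 62 mm, standing on its flat end on the bench, z axis along the cylinder; the straight side can be gripped from any direction
- seat_s (a point): centre of the floor of the smallest round seat, on a fixed blue steel jaw carriage (a flat bar 130 mm long, 86 mm wide, 16 mm thick, lying on the bench): floor level with the bar's top, 16 mm above the bench, 40 mm clear diameter, ringed by a blue collar 5 mm thick that rises 6 mm above the floor; z up, y along the bar
- seat_m (a point): centre of the floor of the middle round seat, on a fixed blue steel jaw carriage (a flat bar 130 mm long, 86 mm wide, 16 mm thick, lying on the bench): floor level with the bar's top, 16 mm above the bench, 55 mm clear diameter, ringed by a blue collar 5 mm thick that rises 6 mm above the floor; z up, y along the bar
- seat_l (a point): centre of the floor of the largest round seat, on a fixed blue steel jaw carriage (a flat bar 130 mm long, 86 mm wide, 16 mm thick, lying on the bench): floor level with the bar's top, 16 mm above the bench, 70 mm clear diameter, ringed by a blue collar 5 mm thick that rises 6 mm above the floor; z up, y along the bar
- support_a_center (a point): a white nylon frame support, 34 x 50 mm block with two upright leaning fins, 45 mm tall, standing loose among the knobs, not to be moved; point 22 mm above its underside on its centre line, z up
- support_b_center (a point): a white nylon frame support, 34 x 50 mm block with two upright leaning fins, 45 mm tall, standing loose among the knobs, not to be moved; point 22 mm above its underside on its centre line, z up
- clock_center (a point): red desk clock, 45 x 90 x 65 mm tall, loose on the bench, not to be moved; centre of its body, z up, y along its 90 mm length
- tub_center (a point): round jar with a blue cap, diameter 70 mm, 85 mm tall, loose on the bench, not to be moved; its centre, z up

How it is judged (in metres and radians):
At the end, for the whole second after the job is handed in: Each knob stands upright (within 0.08 rad) and at rest on the floor of the seat of its own size, inside the collar: centre within 12 mm of the seat's centre across, height within 3 mm of fully down (horizontal distance between knob_s_center and seat_s below 0.012 m and z of knob_s_center in the frame of seat_s between 0.024 and 0.03 m and angle between each of knob_s_center, knob_m_center, knob_l_center's own z axis and vertical below 0.08 rad and linear speed of each of knob_s, knob_m, knob_l below 0.02 m/s and horizontal distance between knob_m_center and seat_m below 0.012 m and z of knob_m_center in the frame of seat_m between 0.026 and 0.032 m and horizontal distance between knob_l_center and seat_l below 0.012 m and z of knob_l_center in the frame of seat_l between 0.028 and 0.034 m); the robot touches nothing.
It fails at once if the smallest knob is dropped or slammed into its seat (faster than 0.6 m/s close to the seat) (distance between knob_s_center and seat_s below 0.05 m and linear speed of knob_s above 0.6 m/s).
It fails at once if the middle knob is dropped or slammed into its seat (faster than 0.6 m/s close to the seat) (distance between knob_m_center and seat_m below 0.05 m and linear speed of knob_m above 0.6 m/s).
It fails at once if the largest knob is dropped or slammed into its seat (faster than 0.6 m/s close to the seat) (distance between knob_l_center and seat_l below 0.05 m and linear speed of knob_l above 0.6 m/s).
It fails at once if a white support, the clock or the jar is moved by more than 20 mm (distance of any of support_a_center, support_b_center, clock_center, tub_center from where it was at the start of the episode above 0.02 m).
It also fails if it takes over 77 s, if anything falls off the work surface, if the arm or the gripper's body presses on something with over 40 N, if the wrist force passes 120 N, or if a joint passes its speed limit or range.

### The arm

A 6-joint arm with a two-finger parallel gripper is mounted at the origin on the work surface. World frame = base frame: x ahead of the robot, y to its left, z up, the work surface at z = 0. Lengths are in mm, angles in degrees, forces in N, time in s.
With the tool pointing down it reaches from about 300 to 850 mm from the base axis. Payload 4.2 kg.
Tool frame: the origin (TCP) lies between the finger pads; the fingertips stand ahead of it and the grasp point (between the pads) lies 3 mm ahead of it (nose_length is the z of the fingertips in the tool frame, in mm); z points along the fingers, y is the line along which they close (so a half turn about z gives the same grasp; the last joint's range is limited). The gripper opens to 91 mm and grips with 3 to 60 N. Pads are 32 mm wide; open, the fingers measure 118 mm over their backs; the gripper's body (76 mm by 178 mm) begins 60 mm behind the grasp point.
Start: joints at [-75.63, 18.312, 89.639, -0, 72.044, -1.146], TCP at [153.816, -554.059, 235.976] pointing down, gripper open.
Joint ranges: [-177.97, 177.97], [-48.28, 115.42], [12.27, 149.76], [-77.06, 257.06], [2.81, 150.46], [-146.56, 146.56]. Speed limits (degrees/s): [147.25, 147.25, 180, 180, 180, 180].

### API

Orientations are given as [roll, pitch, yaw] about the fixed x, y, z axes, in that order (R = Rz(yaw) Ry(pitch) Rx(roll)).
In Python, from workcell import state, grab_frame, camera_params, job_done, nose_length gives the robot as it stands.
- The arm moves only by the tool step_arm, never from a script. Its argument "plan" is a list that holds one entry, the list of rows, each a list of 5 numbers: the shift along the tool's x, y, z in cm, then the turn about the tool's z in rad, then the opening, from 0 (shut) to 1 (fully open). In form: [[[x, y, z, turn, gripper], ...]]. A call has 1 to 20 rows; each row is the pose to reach, as a shift and turn from the pose commanded when the call began, along the tool's axes at that moment; what a row does not reach only later rows make up. A row lasts 1/8 s, in which the tool goes at most 62.5 mm and 10.7 degrees, less where a joint would pass 70% of its speed; a pose out of reach is approached as far as the arm can. A call with a gripper value outside its range is refused whole. The fingers move at their own pace and stop on an object; "newtons" is the grip in N (left out, the last holds). Time passes only in rows, so rows that repeat a pose let the fingers close. It gives the time, the measured TCP pose, the force, the opening and the grip force at its end, in the units of the state.
- state(): the state, without advancing time (a new reading comes with each control period).
- grab_frame(name): name is "scene" or "top" or "wrist"; returns the picture (400x640x3 uint8, blue, green, red); there is no depth.
- camera_params(name): a dict with "camera_matrix" (3x3 intrinsics, pixels), "R" (3x3) and "t" (3): a world point X has camera coordinates R X + t; the wrist camera has in their place "mount" (4x4, takes a point from camera to tool coordinates, whose origin is the TCP and whose axes are the flange's). Camera axes: x right, y down, z forward; pixel columns grow to the right and rows downward; lengths in mm; the calibration is good to about 2 mm. A picture is of the moment at which its call begins: read the wrist's pose just before it. camera_params takes no time and is no camera call.
- job_done(): hands the job in; it is judged then, once.
The state is a dict: "time_s": time; "qpos": joint angles; "qvel": joint speeds; "effort": joint torques, N m; "ee_pos": TCP position; "ee_rot": TCP orientation; "force": force on the tool from outside, world axes, zero at the start; "torque": the same for the moment, N m; "gripper_width": finger opening in mm; "gripper_force": force on a finger pad.
Only numpy, scipy, OpenCV 4.12 (cv2) and the standard library are available. Lean on these libraries where they do the work, as an engineer would, in place of code of your own. Each camera call takes 0.05 s, during which the arm holds its last target. There are 200 camera calls.

## Working session

There is one attempt and no reset: what is moved stays moved. The work goes in short steps, Python scripts to look and compute and a tool call to move; the robot and the scene stay as the last step left them, time stands still between calls to the robot, and variables do not carry over. Pictures are saved under pics/ and viewed, at most 14 in all, crops included, and the job is handed in when it is done.

Besides the shell and the picture viewer there is one more tool, called after "Call:" in YAML: its name, and indented under it one key for each argument. step_arm: Moves the arm, as the interface text tells. Its arguments: {"type":"object","properties":{"plan":{"type":"array","items":{"type":"array","items":{"type":"array","items":{"type":"number"}}}},"newtons":{"type":"number"}},"required":["plan"]}

```bash
mkdir -p pics; python3 - <<'E'
from workcell import *
import cv2,numpy as np
for n in("top","scene"):
    cv2.imwrite(f"pics/{n}0.png",grab_frame(n)); p=camera_params(n); print(n,{k:np.round(v,3).tolist() for k,v in p.items()})
print({k:np.round(v,3).tolist() for k,v in camera_params("wrist").items()});print(state(),nose_length if not callable(nose_length) else nose_length())
E
```

```text
top {'camera_matrix': [[391.136, 0.0, 309.512], [0.0, 391.136, 199.17], [0.0, 0.0, 1.0]], 'R': [[0.024, -1.0, -0.008], [-0.997, -0.024, -0.068], [0.068, 0.01, -0.998]], 't': [-7.333, 546.799, 1260.0]}
scene {'camera_matrix': [[444.353, 0.0, 321.127], [0.0, 444.353, 194.95], [0.0, 0.0, 1.0]], 'R': [[0.618, 0.786, -0.014], [0.569, -0.46, -0.682], [-0.542, 0.413, -0.732]], 't': [-325.567, -256.238, 1513.243]}
{'camera_matrix': [[326.022, 0.0, 321.826], [0.0, 326.022, 201.038], [0.0, 0.0, 1.0]], 'mount': [[0.0, -0.961, -0.276, 78.674], [1.0, 0.0, -0.0, -0.017], [0.0, -0.276, 0.961, -148.392], [0.0, 0.0, 0.0, 1.0]]}
{'time_s': 0.1, 'qpos': array([-7.56313155e+01,  1.83489970e+01,  8.96974548e+01, -2.21943914e-03,
        7.20440022e+01, -1.14636681e+00]), 'qvel': array([ 0.12407971, -0.19434894, -0.15995061,  0.02427812, -0.01112059,
        0.06987932]), 'effort': array([-4.93572898e-04, -4.13333416e+01, -2.32510346e+01,  7.28403521e-02,
        4.22492065e-02, -5.64371828e-05]), 'ee_pos': array([ 153.69360371, -553.66379491,  235.20739906]), 'ee_rot': array([-1.79909522e+02,  3.00161484e-04,  1.55157374e+01]), 'force': array([-0.19717018, -0.06610561, -0.53996242]), 'torque': array([-0.0133669 , -0.0129828 , -0.05799915]), 'gripper_force': 0.0, 'gripper_width': 91.20053878564859} 22.0
```

View pics/top0.png

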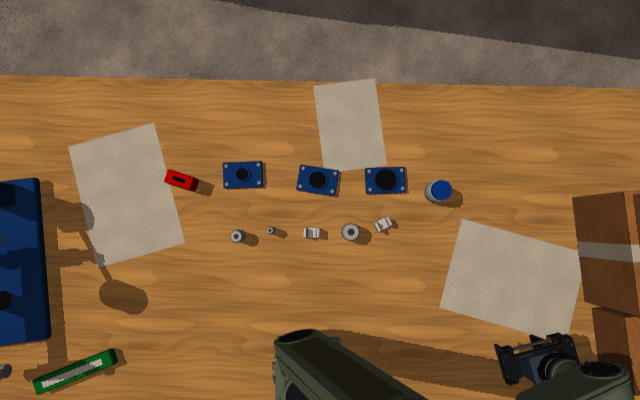

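View pics/scene0.png

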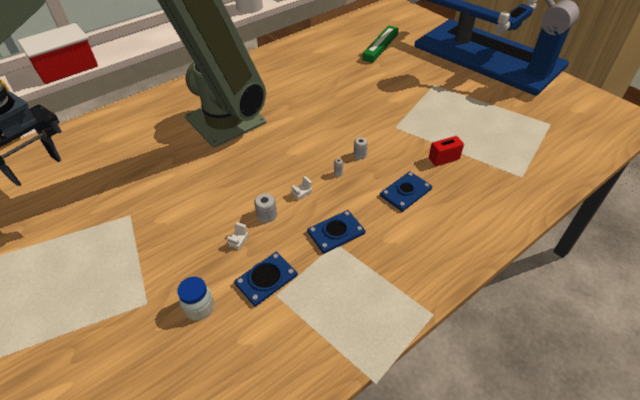

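The top view shows the carriages with seats S (243,175), M (318,180) and L (386,180). The knobs are M (237,236), S (271,230) and L (350,231), and the supports are at (312,233) and (384,225). The scene view agrees. Next I'll cast rays for rough positions.

```bash
cat > h.py <<'E'
import numpy as np,cv2
from workcell import *
from scipy.spatial.transform import Rotation as Ro
def cam(n,s=None):
    p=camera_params(n);K=np.array(p["camera_matrix"])
    if n=="wrist":
        M=np.array(p["mount"]);s=s or state()
        R=Ro.from_euler("xyz",s["ee_rot"],degrees=True).as_matrix()
        Rc=R@M[:3,:3]; c=R@M[:3,3]+s["ee_pos"]
    else:
        Rc=np.array(p["R"]).T; c=-Rc@np.array(p["t"])
    return K,Rc,c
def cast(C,uv,z):
    K,Rc,c=C; d=Rc@np.linalg.solve(K,[uv[0],uv[1],1]); return c+d*(z-c[2])/d[2]
def proj(C,X):
    K,Rc,c=C; q=K@(Rc.T@(np.array(X,float)-c)); return q[:2]/q[2]
E
python3 - <<'E'
from h import *
C=cam("top")
for n,uv,z in [("seat_s",(243,174),16),("seat_m",(318,180),16),("seat_l",(386,180),16),("kM",(237,236),58),("kS",(271,230),54),("kL",(350,231),62),("supA",(312,233),30),("supB",(384,225),30),("jar",(439,189),85),("clock",(181,180),65)]:
    X=cast(C,uv,z); print(n,X.round(),np.hypot(*X[:2]).round())
E
```

```text
seat_s [625. 227.  16.] 665.0
seat_m [611. -21.  16.] 611.0
seat_l [ 616. -244.   16.] 662.0
kM [422. 231.  58.] 481.0
kS [444. 125.  54.] 461.0
kL [ 447. -124.   62.] 464.0
supA [437.  -5.  30.] 437.0
supB [ 468. -236.   30.] 525.0
jar [ 583. -395.   85.] 704.0
clock [595. 414.  65.] 725.0
```

Call:
step_arm:
  plan:
    - [[42.8,-24.9,0,-1.3,1],[42.8,-24.9,0,-1.3,1],[42.8,-24.9,0,-1.3,1],[42.8,-24.9,0,-1.3,1],[42.8,-24.9,0,-1.3,1],[42.8,-24.9,0,-1.3,1],[42.8,-24.9,0,-1.3,1],[42.8,-24.9,0,-1.3,1],[42.8,-24.9,0,-1.3,1],[42.8,-24.9,0,-1.3,1],[42.8,-24.9,0,-1.3,1],[42.8,-24.9,0,-1.3,1]]

```text
time_s: 1.6
ee_pos: [498.8, -200.6, 236.0]
ee_rot: [-180.0, 0.0, 89.9]
force: [0.2, 0.0, -0.4]
gripper_width: 91.2
gripper_force: 0.0
```

```bash
python3 - <<'E'
from h import *
s=state();C=cam("wrist",s);im=grab_frame("wrist");cv2.imwrite("pics/w1.png",im)
print(s["ee_pos"],s["ee_rot"],s["qvel"].round(1))
for n,X in dict(sl=(616,-244,16),sm=(611,-21,16),kL=(447,-124,62)).items(): print(n,proj(C,X).round())
E
```

```text
[ 498.82080392 -200.64429044  236.03213051] [-1.79995023e+02  1.14267694e-02  8.98863163e+01] [ 0.2 -0.1 -0.1  0.1  0.   0. ]
sl [420. 214.]
sm [433.   2.]
kL [267. 109.]
```

View pics/w1.png

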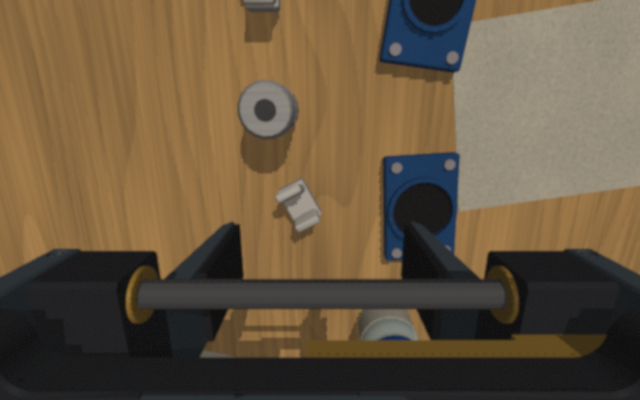

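The wrist view shows knob L at about (266,109), seat L at about (422,209) with a fingertip touching its edge, and seat M cut off at the top. The support is at (300,205). I'll measure these with Hough circles.

```bash
cat >> h.py <<'E'
def circles(im,C,X,r_mm,z,win=1.7,p2=12):
    """Hough circle of known radius near predicted point; returns (uv, r, XYZ)"""
    K,Rc,c=C; uv=proj(C,X); r=K[0,0]*r_mm/np.linalg.norm(c-np.array(X)); 
    g=cv2.GaussianBlur(cv2.cvtColor(im,6),(3,3),0); h=int(r*win+12); u,v=uv.astype(int); y0=max(v-h,0);x0=max(u-h,0)
    a=cv2.resize(g[y0:v+h,x0:u+h],None,fx=4,fy=4,interpolation=cv2.INTER_CUBIC)
    q=cv2.HoughCircles(a,cv2.HOUGH_GRADIENT_ALT if 0 else cv2.HOUGH_GRADIENT,1,8,param1=80,param2=p2,minRadius=int(3.55*r),maxRadius=int(4.5*r))
    if q is None: return None
    out=[]
    for x,y,R in q[0][:3]:
        w=((x+.5)/4-.5+x0,(y+.5)/4-.5+y0); out.append((np.round(w,1),round(R/4,1),cast(C,w,z).round(1)))
    print("pred",uv.round(),"r",r.round(1),out); return out
E
python3 - <<'E'
from h import *
im=cv2.imread("pics/w1.png");C=cam("wrist")
circles(im,C,(447,-124,62),28,62)
circles(im,C,(616,-244,16),35,16)
E
sed -i 's/param1=80/param1=30/' h.py; python3 - <<'E'
from h import *
im=cv2.imread("pics/w1.png");C=cam("wrist")
circles(im,C,(447,-124,62),28,62)
circles(im,C,(616,-244,16),35,16)
# dark blob centroids
g=im.max(2)
for c,(u,v,r) in {"bore":(265,109,18)}.items():
    m=np.zeros_like(g);cv2.circle(m,(u,v),r,255,-1); m&=((g<90)*255).astype(np.uint8)
    M=cv2.moments(m,True);w=(M["m10"]/M["m00"],M["m01"]/M["m00"]);print(c,w,M["m00"],cast(C,w,62))
E
```

```text
pred [267. 109.] r 27.9 [(array([265.8, 109. ]), np.float32(26.1), array([ 446.2, -123.7,   62. ])), (array([268.5, 107.8]), np.float32(28.9), array([ 448.9, -122.5,   62. ])), (array([265.8, 111. ]), np.float32(25.0), array([ 446.2, -125.5,   62. ]))]
pred [420. 214.] r 28.2 [(array([409.2, 182.2]), np.float32(27.5), array([ 600.7, -205.7,   16. ])), (array([409.8, 233. ]), np.float32(30.0), array([ 605.9, -268.6,   16. ])), (array([408.8, 184.2]), np.float32(30.0), array([ 600.3, -208.1,   16. ]))]
bore (264.7307692307692, 109.88461538461539) 364.0 [ 445.23200863 -124.49299073   62.        ]
```

Call:
step_arm:
  plan:
    - [[7.7,-5.3,3,0,1],[7.7,-5.3,6,0,1],[7.7,-5.3,12,0,1],[7.7,-5.3,17,0,1],[7.7,-5.3,20.1,0,1],[7.7,-5.3,20.1,0,1],[7.7,-5.3,20.1,0,0.4],[7.7,-5.3,20.1,0,0.4],[7.7,-5.3,20.1,0,0.4],[7.7,-5.3,20.1,0,0.4],[7.7,-5.3,20.1,0,0.4]]
  newtons: 30

```text
time_s: 3.02
ee_pos: [445.6, -122.5, 35.5]
ee_rot: [-179.9, -0.0, 90.0]
force: [-3.7, 0.0, 7.0]
gripper_width: 55.1
gripper_force: 30.0
```

Call:
step_arm:
  plan:
    - [[0,0,-3,0,0.4],[0,0,-8,0,0.4],[-3,4,-13.5,0,0.4],[-7,8,-13.5,0,0.4],[-11,12,-13.5,0,0.4],[-15,15.5,-13.5,0,0.4],[-16.8,15.5,-13.5,0,0.4],[-16.8,15.5,-13.5,0,0.4],[-16.8,15.5,-13.5,0,0.4]]

```text
time_s: 4.15
ee_pos: [600.6, -289.4, 169.7]
ee_rot: [-179.9, -0.1, 90.0]
force: [-0.7, 0.0, -2.5]
gripper_width: 55.2
gripper_force: 30.0
```

```bash
python3 - <<'E'
from h import *
s=state();C=cam("wrist",s);im=grab_frame("wrist");cv2.imwrite("pics/w2.png",im)
print(s["ee_pos"],s["ee_rot"],s["gripper_width"])
circles(im,C,(616,-244,16),35,16)
circles(im,C,(616,-244,22),40,22)
E
```

```text
[ 600.58236084 -289.37554427  169.65903219] [-1.79919714e+02 -7.87047920e-02  9.00097621e+01] 55.248842663946505
pred [338. 145.] r 37.5 [(array([340.2, 137. ]), np.float32(37.2), array([ 617.6, -236.8,   16. ])), (array([332. , 162.8]), np.float32(40.2), array([ 610.3, -260.5,   16. ])), (array([340.5, 139.8]), np.float32(39.9), array([ 617.9, -239.3,   16. ]))]
pred [339. 146.] r 43.7 [(array([338.8, 148. ]), np.float32(47.2), array([ 616.1, -246.1,   22. ])), (array([338.8, 154.8]), np.float32(48.3), array([ 616.2, -252.2,   22. ])), (array([339.5, 168. ]), np.float32(47.5), array([ 617.1, -264.4,   22. ]))]
```

View pics/w2.png

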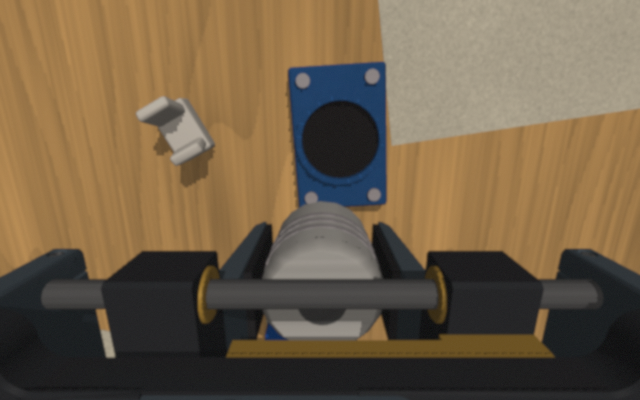

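Seat L's dark disc is at about (340,139) with radius 39, between bolts at (303,81), (372,76), (311,199) and (374,195). The knob is held upright. I'll check the centre with the dark blob and the bolts.

```bash
cat >> h.py <<'E'
def blob(im,C,uv,r,z,thr=60):
    m=np.zeros(im.shape[:2],np.uint8);cv2.circle(m,tuple(int(a) for a in uv),r,255,-1); m&=((im.max(2)<thr)*255).astype(np.uint8)
    n,l,st,ce=cv2.connectedComponentsWithStats(m); k=1+st[1:,4].argmax(); print("blob",ce[k].round(1),st[k].tolist(),cast(C,ce[k],z).round(1))
E
python3 - <<'E'
from h import *
im=cv2.imread("pics/w2.png");C=cam("wrist")
print(im[139,340],im[139,297],im[178,345])
blob(im,C,(340,139),50,16)
P=np.array([cast(C,p,18) for p in [(303,81),(372,76),(311,199),(374,195)]]);print(P.round(1),P.mean(0))
T=cv2.imread("pics/top0.png");C=cam("top");blob(T,C,(386,180),14,16)
E
```

```text
[26 27 30] [98 63 33] [80 52 29]
blob [340.  138.7] [302, 101, 77, 77, 4637] [ 617.7 -238.4   16. ]
[[ 584.7 -188.8   18. ]
 [ 644.4 -184.7   18. ]
 [ 590.8 -295.1   18. ]
 [ 650.9 -291.1   18. ]] [ 617.70352176 -239.94069024   18.        ]
blob [385.5 179.4] [375, 169, 22, 22, 366] [ 617.8 -241.9   16. ]
```

Call:
step_arm:
  plan:
    - [[3,1.7,0,0,0.4],[5.1,1.7,0,0,0.4],[5.1,1.7,3,0,0.4],[5.1,1.7,7,0,0.4],[5.1,1.7,9.5,0,0.4],[5.1,1.7,10.8,0,0.4],[5.1,1.7,11.4,0,0.4],[5.1,1.7,11.8,0,0.4],[5.1,1.7,11.8,0,0.4],[5.1,1.7,11.8,0,0.4]]

```text
time_s: 5.45
ee_pos: [619.0, -239.9, 52.7]
ee_rot: [179.9, 0.0, 90.0]
force: [-0.7, -0.2, -2.9]
gripper_width: 55.2
gripper_force: 30.0
```

Call:
step_arm:
  plan:
    - [[0.1,-0.1,0,0,0.4],[0.1,-0.1,0.1,0,0.4],[0.1,-0.1,0.1,0,0.4],[0.1,-0.1,0.1,0,0.7],[0.1,-0.1,0.1,0,1],[0.1,-0.1,0.1,0,1],[0.1,-0.1,-2,0,1],[0.1,-0.1,-6,0,1],[-2,-4,-11,0,1],[-4.5,-9,-13,0,1],[-4.5,-9,-13,0,1],[-4.5,-9,-13,0,1]]

```text
time_s: 6.95
ee_pos: [528.8, -284.6, 181.9]
ee_rot: [180.0, -0.0, 90.0]
force: [0.5, -0.2, 0.0]
gripper_width: 91.3
gripper_force: 0.0
```

```bash
python3 - <<'E'
from h import *
s=state();C=cam("wrist",s);im=grab_frame("wrist");cv2.imwrite("pics/w3.png",im)
print(s["ee_pos"],s["ee_rot"],s["gripper_width"],proj(C,(617.7,-239,78)))
circles(im,C,(617.7,-239,78),28,78)
E
```

```text
[ 528.79000707 -284.61951399  181.93197289] [ 1.79958680e+02 -6.11205163e-03  8.99589018e+01] 91.32096381660993 [436.29335108 151.43233073]
pred [436. 151.] r 33.9 [(array([436.2, 149.5]), np.float32(33.7), array([ 617.5, -237.5,   78. ])), (array([434., 150.]), np.float32(33.2), array([ 615.8, -237.9,   78. ])), (array([432., 149.]), np.float32(35.1), array([ 614.2, -237.1,   78. ]))]
```

View pics/w3.png

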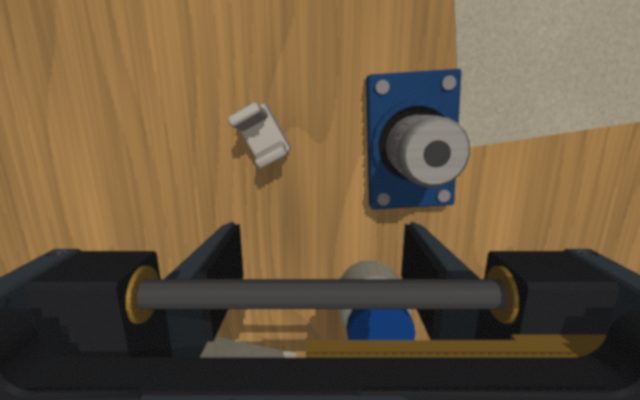

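Knob L stands in seat L, with its top face near (436,150), matching the prediction. Next I'll go to the other two knobs.

Call:
step_arm:
  plan:
    - [[39.5,-1.9,-5.4,0,1],[39.5,-1.9,-5.4,0,1],[39.5,-1.9,-5.4,0,1],[39.5,-1.9,-5.4,0,1],[39.5,-1.9,-5.4,0,1],[39.5,-1.9,-5.4,0,1],[39.5,-1.9,-5.4,0,1],[39.5,-1.9,-5.4,0,1],[39.5,-1.9,-5.4,0,1],[39.5,-1.9,-5.4,0,1]]

```text
time_s: 8.25
ee_pos: [509.7, 109.5, 235.4]
ee_rot: [-179.9, 0.0, 89.9]
force: [0.5, 0.4, 0.0]
gripper_width: 91.2
gripper_force: 0.0
```

```bash
python3 - <<'E'
from h import *
s=state();C=cam("wrist",s);im=grab_frame("wrist");cv2.imwrite("pics/w4.png",im)
print(s["ee_pos"],s["ee_rot"])
circles(im,C,(422,231,58),20.5,58)
circles(im,C,(444,125,54),13,54)
blob(im,C,proj(C,(625,227,16)),30,16)
blob(im,C,proj(C,(422,231,58)),12,58,90)
E
```

```text
[509.67131829 109.5150444  235.38470709] [-1.79944466e+02  2.90032146e-02  8.99342729e+01]
pred [226.  59.] r 19.6 [(array([226.5,  52.5]), np.float32(17.6), array([422.5, 236.3,  58. ])), (array([227.5,  54.8]), np.float32(17.4), array([423.3, 234.4,  58. ])), (array([229.5,  50.5]), np.float32(21.3), array([425.4, 238. ,  58. ]))]
pred [257. 171.] r 12.4 [(array([257.8, 182. ]), np.float32(12.2), array([443.7, 113.5,  54. ])), (array([257.5, 160.8]), np.float32(12.5), array([444.6, 135.6,  54. ])), (array([255.8, 162.5]), np.float32(11.5), array([442.7, 133.8,  54. ]))]
blob [432.6  62.9] [414, 43, 38, 41, 1221] [625.9 232.3  16. ]
blob [226.1  53.3] [219, 46, 15, 16, 185] [422.1 235.6  58. ]
```

View pics/w4.png

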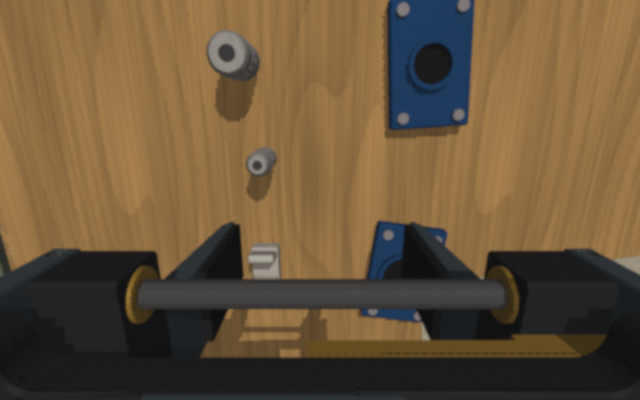

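Knob M's bore is at (226,53), knob S's bore at about (257,165), seat S at (433,63), and seat M is half hidden at (400,270). I'll refine knob S.

```bash
python3 - <<'E'
from h import *
im=cv2.imread("pics/w4.png");C=cam("wrist")
for t in(80,110): blob(im,C,(257,165),9,54,t)
P=np.array([cast(C,p,18) for p in [(403,9),(464,4),(403,118),(459,115)]]);print(P.round(1),P.mean(0))
E
```

```text
blob [256.7 165.1] [253, 162, 8, 7, 45] [443.6 131.1  54. ]
blob [256.6 165.1] [252, 161, 10, 9, 72] [443.6 131.   54. ]
[[591.3 281.9  18. ]
 [651.7 286.3  18. ]
 [598.5 176.4  18. ]
 [659.  179.5  18. ]] [625.13503599 231.00379314  18.        ]
```

Call:
step_arm:
  plan:
    - [[2.2,-6.6,3,0,1],[2.2,-6.6,7,0,1],[2.2,-6.6,12,0,1],[2.2,-6.6,17,0,1],[2.2,-6.6,20,0,1],[2.2,-6.6,20,0,1],[2.2,-6.6,20,0,0.15],[2.2,-6.6,20,0,0.15],[2.2,-6.6,20,0,0.15],[2.2,-6.6,20,0,0.15],[2.2,-6.6,20,0,0.15],[2.2,-6.6,20,0,0.15],[2.2,-6.6,20,0,0.15]]
  newtons: 20

```text
time_s: 9.93
ee_pos: [443.6, 132.4, 35.9]
ee_rot: [-180.0, 0.0, 90.0]
force: [-1.4, 0.5, 0.4]
gripper_width: 25.4
gripper_force: 20.0
```

Call:
step_arm:
  plan:
    - [[0,0,-3,0,0.15],[0,0,-8,0,0.15],[2,4,-13.5,0,0.15],[4,8,-13.5,0,0.15],[5.3,12,-13.5,0,0.15],[5.3,16.6,-13.5,0,0.15],[5.3,16.6,-13.5,0,0.15],[5.3,16.6,-13.5,0,0.15]]

```text
time_s: 10.92
ee_pos: [608.6, 185.1, 170.1]
ee_rot: [-179.9, 0.0, 90.0]
force: [-0.5, 0.1, -1.2]
gripper_width: 25.7
gripper_force: 20.0
```

```bash
python3 - <<'E'
from h import *
s=state();C=cam("wrist",s);im=grab_frame("wrist");cv2.imwrite("pics/w5.png",im)
print(s["ee_pos"],s["ee_rot"],s["gripper_width"])
uv=proj(C,(625.5,231.5,16));print(uv)
blob(im,C,uv,40,16)
circles(im,C,(625.5,231.5,16),20,16)
E
```

```text
[608.57991103 185.10617969 170.09735357] [-1.79856872e+02  3.56462276e-02  8.99902829e+01] 25.721994792677712
[340.14491675 143.41958448]
blob [339.1 143.8] [318, 123, 43, 43, 1465] [624.6 231.2  16. ]
pred [340. 143.] r 21.4 [(array([339.2, 143.2]), np.float32(21.5), array([624.7, 231.7,  16. ])), (array([337.8, 145. ]), np.float32(22.2), array([623.3, 230.1,  16. ])), (array([340.5, 141.5]), np.float32(19.3), array([625.8, 233.2,  16. ]))]
```

View pics/w5.png

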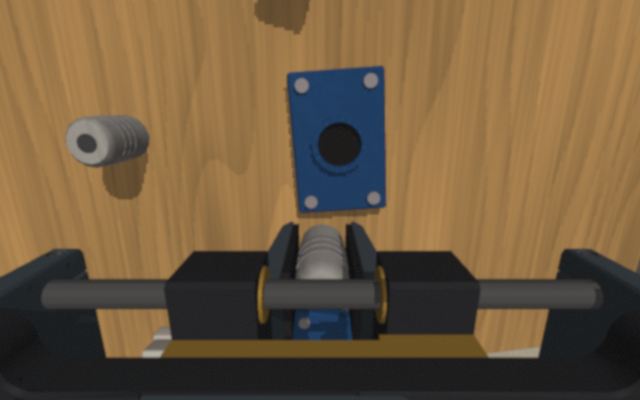

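Seat S is a clean dark disc at (339,144), giving (624.8, 231.3). Knob S is held upright. I'll place it.

Call:
step_arm:
  plan:
    - [[2.5,1.6,0,0,0.15],[4.8,1.6,0,0,0.15],[4.8,1.6,3,0,0.15],[4.8,1.6,7,0,0.15],[4.8,1.6,9.5,0,0.15],[4.8,1.6,10.8,0,0.15],[4.8,1.6,11.4,0,0.15],[4.8,1.6,11.8,0,0.15],[4.8,1.6,11.8,0,0.15],[4.8,1.6,11.8,0,0.15]]

```text
time_s: 12.22
ee_pos: [626.1, 233.4, 53.7]
ee_rot: [179.9, -0.0, 90.0]
force: [-0.5, 0.4, -0.4]
gripper_width: 25.2
gripper_force: 20.0
```

Call:
step_arm:
  plan:
    - [[-0.1,-0.1,0.1,0,0.15],[-0.1,-0.1,0.18,0,0.15],[-0.1,-0.1,0.18,0,0.15],[-0.1,-0.1,0.18,0,0.4],[-0.1,-0.1,0.18,0,0.9],[-0.1,-0.1,0.18,0,1],[-0.1,-0.1,0.18,0,1],[-0.1,-0.1,-2,0,1],[-0.1,-0.1,-6,0,1],[-2,-5,-11,0,1],[-4.2,-10.5,-13,0,1],[-4.2,-10.5,-13,0,1],[-4.2,-10.5,-13,0,1]]

```text
time_s: 13.85
ee_pos: [521.0, 191.5, 183.4]
ee_rot: [179.9, -0.0, 90.0]
force: [0.5, -0.5, 0.3]
gripper_width: 91.2
gripper_force: 0.0
```

```bash
python3 - <<'E'
from h import *
s=state();C=cam("wrist",s);im=grab_frame("wrist");cv2.imwrite("pics/w6.png",im)
print(s["ee_pos"],s["ee_rot"])
X=(624.8,231.3,70);circles(im,C,X,13,70);blob(im,C,proj(C,X),9,70,100)
X=(422.1,235.6,58);circles(im,C,X,20.5,58);blob(im,C,proj(C,X),12,58,90)
E
```

```text
[520.97031799 191.45473628 183.38677764] [ 1.79899335e+02 -2.97579558e-02  8.99962156e+01]
pred [450. 157.] r 14.9 [(array([450.5, 156.5]), np.float32(13.5), array([625.2, 231.9,  70. ])), (array([448.2, 154. ]), np.float32(14.1), array([623.1, 233.9,  70. ])), (array([446.2, 154.5]), np.float32(15.8), array([621.6, 233.5,  70. ]))]
blob [450.2 157.6] [445, 152, 12, 12, 104] [625.1 231.   70. ]
pred [203. 150.] r 22.8 [(array([204., 147.]), np.float32(20.2), array([423.4, 238.1,  58. ])), (array([202. , 147.8]), np.float32(21.2), array([421.7, 237.5,  58. ])), (array([206.2, 146.5]), np.float32(22.4), array([425.4, 238.5,  58. ]))]
blob [203. 149.] [195, 141, 17, 17, 233] [422.4 236.4  58. ]
```

View pics/w6.png

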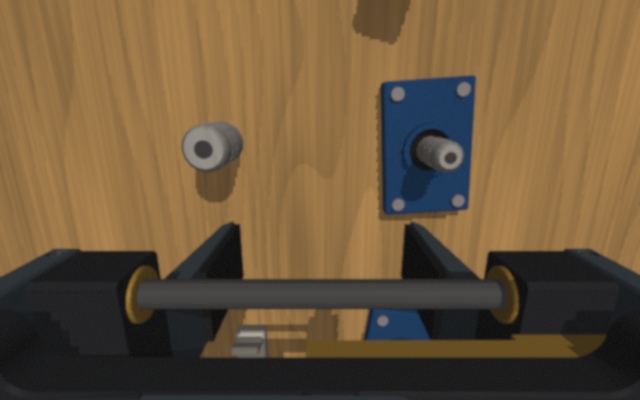

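Knob S stands centred in its seat, top bore at (450,157). Knob M is at (422.4, 236.6), so I'll grasp it.

Call:
step_arm:
  plan:
    - [[4.5,-6,0,0,1],[4.5,-9.9,1,0,1],[4.5,-9.9,6,0,1],[4.5,-9.9,11,0,1],[4.5,-9.9,14.8,0,1],[4.5,-9.9,14.8,0,1],[4.5,-9.9,14.8,0,0.3],[4.5,-9.9,14.8,0,0.3],[4.5,-9.9,14.8,0,0.3],[4.5,-9.9,14.8,0,0.3],[4.5,-9.9,14.8,0,0.3],[4.5,-9.9,14.8,0,0.3]]
  newtons: 25

```text
time_s: 15.4
ee_pos: [421.7, 236.4, 35.2]
ee_rot: [180.0, -0.0, 90.0]
force: [-0.4, -0.9, 2.3]
gripper_width: 40.3
gripper_force: 25.0
```

Call:
step_arm:
  plan:
    - [[0,0,-3,0,0.3],[0,0,-8,0,0.3],[-3,2,-13.5,0,0.3],[-8,5,-13.5,0,0.3],[-13,8,-13.5,0,0.3],[-18,11,-13.5,0,0.3],[-23,14,-13.5,0,0.3],[-28,17,-13.5,0,0.3],[-30.4,17.8,-13.5,0,0.3],[-30.4,17.8,-13.5,0,0.3],[-30.4,17.8,-13.5,0,0.3]]

```text
time_s: 16.77
ee_pos: [598.8, -66.9, 169.4]
ee_rot: [-179.9, -0.0, 90.0]
force: [-0.0, -0.2, -1.1]
gripper_width: 40.6
gripper_force: 25.0
```

```bash
python3 - <<'E'
from h import *
s=state();C=cam("wrist",s);im=grab_frame("wrist");cv2.imwrite("pics/w7.png",im)
print(s["ee_pos"],s["ee_rot"],s["gripper_width"])
X=(611,-19,16);uv=proj(C,X);print(uv)
blob(im,C,uv,48,16)
circles(im,C,X,27.5,16)
E
```

```text
[598.83962444 -66.92128793 169.35298434] [-1.79901457e+02 -4.21158284e-02  9.00048379e+01] 40.63888275295157
[334.88928163 142.04438873]
blob [336.3 138.4] [307, 109, 60, 60, 2864] [612.2 -15.7  16. ]
pred [335. 142.] r 29.5 [(array([336.2, 140. ]), np.float32(31.8), array([612.2, -17.2,  16. ])), (array([334.5, 136.8]), np.float32(28.0), array([610.6, -14.2,  16. ])), (array([336.5, 136.8]), np.float32(29.6), array([612.4, -14.2,  16. ]))]
```

View pics/w7.png

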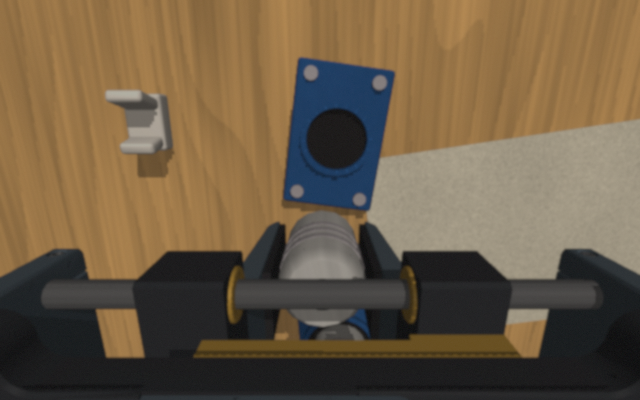

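Seat M's dark disc is at (336,138), giving (612.2, -15.8). Knob M is held upright.

Call:
step_arm:
  plan:
    - [[2.5,1.3,0,0,0.3],[5.1,1.3,0,0,0.3],[5.1,1.3,3,0,0.3],[5.1,1.3,7,0,0.3],[5.1,1.3,9.5,0,0.3],[5.1,1.3,10.8,0,0.3],[5.1,1.3,11.4,0,0.3],[5.1,1.3,11.8,0,0.3],[5.1,1.3,11.8,0,0.3],[5.1,1.3,11.8,0,0.3]]

```text
time_s: 18.08
ee_pos: [613.0, -16.7, 52.6]
ee_rot: [179.9, 0.0, 90.0]
force: [0.3, 0.0, -1.3]
gripper_width: 40.5
gripper_force: 25.0
```

Call:
step_arm:
  plan:
    - [[0.1,-0.1,0.08,0,0.3],[0.1,-0.1,0.14,0,0.3],[0.1,-0.1,0.14,0,0.3],[0.1,-0.1,0.14,0,0.6],[0.1,-0.1,0.14,0,1],[0.1,-0.1,0.14,0,1],[0.1,-0.1,0.14,0,1],[0.1,-0.1,-2,0,1],[0.1,-0.1,-6,0,1],[-2,-5,-11,0,1],[-4.5,-10,-18,0,1],[-4.5,-10,-18,0,1],[-4.5,-10,-18,0,1],[-4.5,-10,-18,0,1]]

```text
time_s: 19.82
ee_pos: [512.7, -61.4, 231.1]
ee_rot: [-180.0, -0.0, 90.0]
force: [-0.3, 0.0, 0.6]
gripper_width: 91.4
gripper_force: 0.0
```

```bash
python3 - <<'E'
from h import *
s=state();C=cam("wrist",s);im=grab_frame("wrist");t=grab_frame("scene")
print(s["ee_pos"],s["time_s"])
X=(612.2,-15.8,74);circles(im,C,X,20.5,74);blob(im,C,proj(C,X),11,74,90)
cv2.imwrite("pics/w8.png",np.hstack([im[:300,200:600],cv2.resize(t[100:330,150:490],(400,300))]))
E
```

```text
[512.66452228 -61.42021239 231.1231478 ] 19.825
pred [429. 144.] r 20.7 [(array([427., 142.]), np.float32(19.2), array([610.5, -13.9,  74. ])), (array([429.5, 142.2]), np.float32(20.6), array([612.9, -14.1,  74. ])), (array([427., 140.]), np.float32(20.1), array([610.4, -12.1,  74. ]))]
blob [428.4 143.8] [421, 136, 16, 16, 193] [612.  -15.6  74. ]
```

View pics/w8.png

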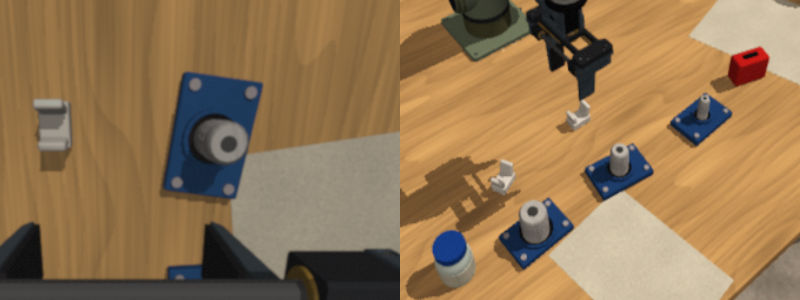

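All three knobs stand upright and centred in their seats (knob M's bore is at (228,144) in the crop), and the supports, clock and jar look unmoved. I'm handing the job in.

```bash
python3 -c "
from workcell import *
print(job_done())"
```

```text
the job is handed in; nothing more can be done
None
```

The three knobs stand upright in the seats of their own size, each within about 2 mm of centre by the wrist camera. The job was handed in at about 20 s, with the supports, clock and jar looking unmoved, though `job_done()` returned no verdict.

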